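Close sample pots and sort out those with jammed caps

ROBOT

A 7-joint arm with a two-finger parallel gripper is mounted at the origin on a cart in front of the work surface, level with it; the furniture and walls round the work are solid. World frame = base frame: x ahead of the robot, y to its left, z up, the work surface at z = 0. Lengths are in m, angles in rad, forces in N, time in s.
With the tool pointing down it reaches from about 0.4 to 0.875 m from the base axis. Payload 19.3 kg.
Tool frame: the origin (TCP) lies at the very end of the fingers, on their centre line; the grasp point (between the pads) lies 19 mm behind it; z points along the fingers, y is the line along which they close (so a half turn about z gives the same grasp; the last joint's range is limited). The gripper opens to 85 mm and grips with 20 to 120 N. Pads are 22 mm wide; open, the fingers measure 114 mm over their backs; the gripper's body (76 mm by 85 mm) begins 54 mm behind the grasp point. The pads swing forward as they close: fully open they stand 13 mm farther back than shut.
Start: joints at [-1.387, 0.521, -0.036, 1.599, 0.021, 1.021, -0.113], TCP at [0.157, 0.605, 0.231] pointing down, gripper open.
Joint ranges: [-2.91, 2.91], [-0.3, 2.13], [-1.5, 1.42], [0.17, 2.43], [-1.26, 4.41], [0.16, 1.93], [-2.52, 2.52]. Speed limits (rad/s): [1.89, 1.89, 2.39, 2.39, 3.01, 3.01, 3.01].

INTERFACE

Orientations are given as [roll, pitch, yaw] about the fixed x, y, z axes, in that order (R = Rz(yaw) Ry(pitch) Rx(roll)).
In Python, from workcell import bot gives the robot as it stands.
- The arm moves only by the shell command python3 -m crank 'ROWS' [FORCE]. ROWS is a JSON object of lists of equal length, an entry for each row: "travel": the shift along the world's x, y, z in cm, a list of three; "turn": the turn, a rotation vector about the world's x, y, z in degrees, a list of three; "gripper": the closure, from 0 (fully open) to 1 (shut). A call has exactly 5 rows; each row is the pose to reach, as a shift and turn from the pose commanded when the call began; what a row does not reach only later rows make up. A row lasts 1/10 s, in which the tool goes at most 50 mm and 8.59 degrees, less where a joint would pass 70% of its speed; a pose out of reach is approached as far as the arm can. A call with a gripper value outside its range is refused whole. The fingers move at their own pace and stop on an object; FORCE is the grip in N (left out, the last holds). Time passes only in rows, so rows that repeat a pose let the fingers close, or fill a call up. It gives the time, the measured TCP pose, the force, the opening and the grip force at its end, in the units of the state.
- bot.observe(): the state, without advancing time (a new reading comes with each control period).
- bot.grab_frame(name): name is "scene" or "top"; returns a dict with "pixels" (480x640x3 uint8, red, green, blue), "fx", "fy", "cx", "cy" (pixels), "extrinsics" (4x4, takes a point from world to camera coordinates). Camera axes: x right, y down, z forward; pixel columns grow to the right and rows downward; lengths in m; the calibration is good to about 2 mm. A picture is of the moment at which its call begins. There is no depth.
- bot.job_done(): hands the job in; it is judged then, once.
The state is a dict: "clock": time; "qpos": joint angles; "qd": joint speeds; "joint_efforts": joint torques, N m; "position": TCP position; "tool_rot": TCP orientation; "force": force on the tool from outside, world axes, zero at the start; "moment": the same for the moment, N m; "grip_width": finger opening in m; "finger_force": force on a finger pad.
Only numpy, scipy, OpenCV 4.12 (cv2) and the standard library are available. Lean on these libraries where they do the work, as an engineer would, in place of code of your own. Each camera call takes 0.05 s, during which the arm holds its last target. There are 200 camera calls.

TASK

Close the four white sample pots by pressing their caps down with a light, firm push: two caps slide fully home and stay down, the other two are jammed and stay up; you can only tell by pressing. Stand the two closed pots in the rectangular steel tray and the two jammed ones in the round steel basin, all upright on the container's floor and let go, without tipping a pot over on the way and without disturbing the tape roll, the bench timer or the marker.

Things in the scene. Friction and masses are not known exactly. Their poses are not given: they have to be found in the camera images.
- pot_a: one of four look-alike loose pots, 0.14 kg: rigid white cylinder 42 mm across and 48 mm high (grip there), aluminium collar to 58 mm, on top a flat white cap 34 mm across whose face stands 74 mm above the foot when open, 66 mm when pushed home. Origin: centre of the foot, z up. A sound cap yields to 3 N and stays down; a jammed one does not move; only pressing tells.
- pot_b: one of four look-alike loose pots, 0.14 kg: rigid white cylinder 42 mm across and 48 mm high (grip there), aluminium collar to 58 mm, on top a flat white cap 34 mm across whose face stands 74 mm above the foot when open, 66 mm when pushed home. Origin: centre of the foot, z up. A sound cap yields to 3 N and stays down; a jammed one does not move; only pressing tells.
- pot_c: one of four look-alike loose pots, 0.14 kg: rigid white cylinder 42 mm across and 48 mm high (grip there), aluminium collar to 58 mm, on top a flat white cap 34 mm across whose face stands 74 mm above the foot when open, 66 mm when pushed home. Origin: centre of the foot, z up. A sound cap yields to 3 N and stays down; a jammed one does not move; only pressing tells.
- pot_d: one of four look-alike loose pots, 0.14 kg: rigid white cylinder 42 mm across and 48 mm high (grip there), aluminium collar to 58 mm, on top a flat white cap 34 mm across whose face stands 74 mm above the foot when open, 66 mm when pushed home. Origin: centre of the foot, z up. A sound cap yields to 3 N and stays down; a jammed one does not move; only pressing tells.
- cap_a (a joint): how far this pot's cap is pushed down, m: 0 open (as all four start), 0.008 fully home; no spring. Two of the four caps are sound (slide at about 3 N), two are jammed and cannot be moved; which is not known.
- cap_b (a joint): how far this pot's cap is pushed down, m: 0 open (as all four start), 0.008 fully home; no spring. Two of the four caps are sound (slide at about 3 N), two are jammed and cannot be moved; which is not known.
- cap_c (a joint): how far this pot's cap is pushed down, m: 0 open (as all four start), 0.008 fully home; no spring. Two of the four caps are sound (slide at about 3 N), two are jammed and cannot be moved; which is not known.
- cap_d (a joint): how far this pot's cap is pushed down, m: 0 open (as all four start), 0.008 fully home; no spring. Two of the four caps are sound (slide at about 3 N), two are jammed and cannot be moved; which is not known.
- tray: rectangular stainless tray, fixed to the bench, 220 mm along its own x, 120 mm along its own y, 23 mm high over the rolled rim, walls 3 mm; inside 214 x 114 mm, floor 3 mm above the bench. Room for three pots in a row along x. Origin: centre of its underside on the bench, z up. For the closed pots.
- basin: round stainless basin, fixed to the bench, 180 mm across and 23 mm high over the rolled rim, walls 3 mm; inside 166 mm across at the floor, which is 3 mm above the bench. Room for three pots in a triangle. Origin: centre of its underside on the bench, z up. For the jammed pots.
- tape: bystander: roll of brown tape lying flat behind the pots, 104 mm across, 25 mm high, loose; origin at the centre of its underside
- bench_timer: bystander: white bench timer standing behind the pots, 34 x 68 x 55 mm high, loose; origin at the centre of its underside
- black_marker: bystander: marker pen with black cap lying at the near edge of the bench, 130 mm long along its own y, 12 mm thick, loose; origin at the centre of its underside
Not all that is in view belongs to the job. What is shaped like the pot_b but orange is not meant.

How it is judged:
By the outcome, as a careful person would: the job done as asked, in the order asked, and still so for the second after the job is handed in, with the robot touching nothing.
It also fails if it takes over 72 s, if anything falls off the work surface, if the arm or the gripper's body presses on something with over 40 N, if the wrist force passes 120 N, or if a joint passes its speed limit or range.

## Working session

There is one attempt and no reset: what is moved stays moved. The work goes in short steps, Python scripts to look and compute and a shell command to move; the robot and the scene stay as the last step left them, time stands still between calls to the robot, and variables do not carry over. Pictures are saved under pics/ and viewed, at most 10 in all, crops included, and the job is handed in when it is done.

```bash
ls; mkdir -p pics; python3 - <<'E'
from workcell import bot
import cv2
o=bot.observe()
print({k:(v if not hasattr(v,'round') else v) for k,v in o.items()})
for n in("top","scene"):
    f=bot.grab_frame(n); cv2.imwrite(f"pics/{n}0.png",f["pixels"][:,:,::-1])
    print(n,f["fx"],f["fy"],f["cx"],f["cy"],f["extrinsics"])
E
```

```text
pics
{'clock': 0.0, 'qpos': array([-1.38719562,  0.52199415, -0.03632039,  1.59998871,  0.02118288,
        1.02107054, -0.11277177]), 'qd': array([ 0.00072296, -0.00188647,  0.0003546 , -0.00046952, -0.00129784,
        0.00190357,  0.00054416]), 'joint_efforts': array([ 6.39834707e-04, -9.27098966e+01,  1.98011622e+00, -3.69930482e+01,
        1.78173662e-02,  8.23011564e-03, -2.74391931e-05]), 'position': array([0.15688122, 0.60466049, 0.23074509]), 'tool_rot': array([-3.14051812e+00,  6.42957717e-05,  2.88779486e+00]), 'force': array([-0.39769139,  0.53843795, -0.14933896]), 'moment': array([-0.05064811,  0.02422802, -0.00701502]), 'finger_force': 0.0, 'grip_width': 0.08531468149410423}
top 519.2607010826904 519.2607010826904 314.3496138823296 248.9821008419517 [[ 0.02715538 -0.99914057 -0.03131625 -0.00269667]
 [-0.99295935 -0.02334744 -0.11613197  0.52836793]
 [ 0.11530101  0.03424937 -0.99273997  1.02471167]
 [ 0.          0.          0.          1.        ]]
scene 465.1247634324091 465.1247634324091 318.06158143213 234.8668487351855 [[-0.59477258 -0.80377986  0.01354703  0.32587659]
 [-0.56767969  0.40801447 -0.71502725  0.3338353 ]
 [ 0.56919711 -0.43296897 -0.69896532  0.58249583]
 [ 0.          0.          0.          1.        ]]
```

View pics/top0.png

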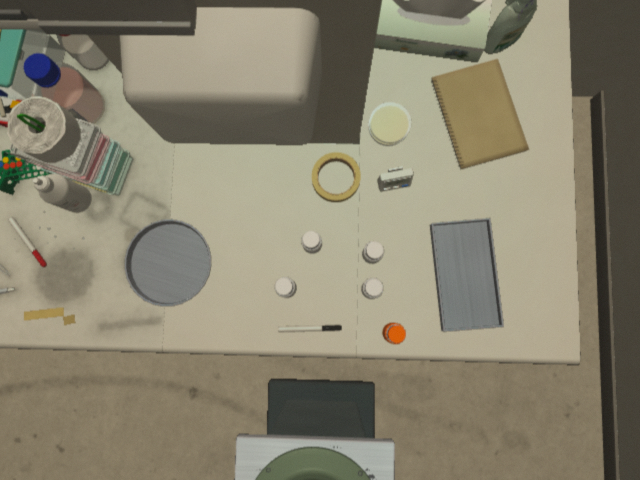

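View pics/scene0.png

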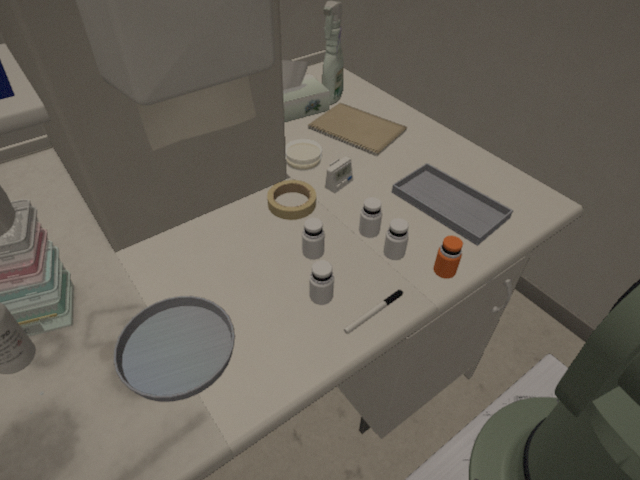

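The top view shows white pots at about (312,241), (285,287), (373,251) and (372,288), with the orange one at (395,333). The tray is at (466,275), the basin at (169,263), the tape at (336,177), the timer at (396,179) and the marker at (310,328). The scene view shows the same layout, with pots at (313,238), (321,282), (371,217) and (396,239). I'll crop in to measure the caps.

```bash
cat > h.py <<'E'
from workcell import bot
import cv2, numpy as np
def ray(f,u,v,z):
    E=np.array(f["extrinsics"]);R,t=E[:3,:3],E[:3,3]
    c=-R.T@t; d=R.T@np.array([(u-f["cx"])/f["fx"],(v-f["cy"])/f["fy"],1])
    return c+d*(z-c[2])/d[2]
def proj(f,p):
    E=np.array(f["extrinsics"]);q=E[:3,:3]@np.array(p)+E[:3,3]
    return f["cx"]+f["fx"]*q[0]/q[2], f["cy"]+f["fy"]*q[1]/q[2]
E
python3 - <<'E'
from h import *
f=bot.grab_frame("top"); im=f["pixels"][:,:,::-1].copy()
s=bot.grab_frame("scene"); ims=s["pixels"][:,:,::-1].copy()
cv2.imwrite("pics/c1.png",cv2.resize(im[220:350,260:420],None,fx=4.5,fy=4.5,interpolation=cv2.INTER_CUBIC))
cv2.imwrite("pics/c2.png",cv2.resize(ims[185:315,290:420],None,fx=4.5,fy=4.5,interpolation=cv2.INTER_CUBIC))
hsv=cv2.cvtColor(im,cv2.COLOR_BGR2HSV)
# container: bluish gray
m=((hsv[:,:,0]>95)&(hsv[:,:,0]<130)&(hsv[:,:,1]>25)&(hsv[:,:,2]>70)).astype(np.uint8)*255
m=cv2.morphologyEx(m,cv2.MORPH_OPEN,np.ones((3,3)))
for c in cv2.findContours(m,cv2.RETR_EXTERNAL,cv2.CHAIN_APPROX_NONE)[0]:
    if cv2.contourArea(c)>1500:
        r=cv2.minAreaRect(c); box=cv2.boxPoints(r)
        print(cv2.contourArea(c),r,ray(f,*r[0],0.023).round(3),[ray(f,*b,0.023).round(3)[:2].tolist() for b in box])
for p in [(312,241),(285,287),(373,251),(372,288)]:
    g=im[p[1]-16:p[1]+17,p[0]-16:p[0]+17]
    print(p,ray(f,*p,.074).round(3))
E
```

```text
(312, 241) [0.539 0.014 0.074]
(285, 287) [0.448 0.064 0.074]
(373, 251) [ 0.522 -0.105  0.074]
(372, 288) [ 0.45  -0.104  0.074]
```

View pics/c1.png

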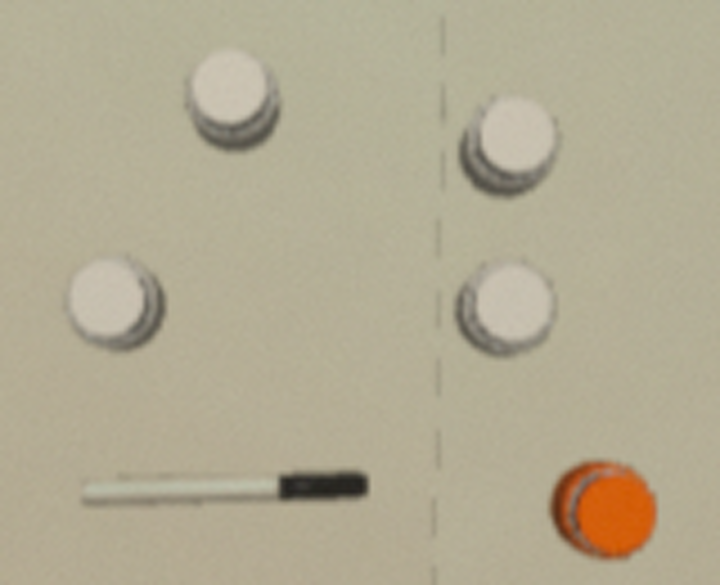

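View pics/c2.png

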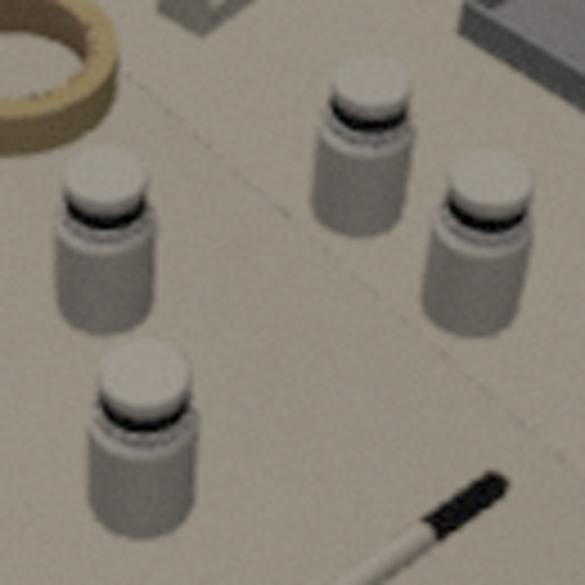

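The crops show the caps clearly, at top-view pixels of about (311,239), (374,250), (374,288) and (284,286). The black gap under each cap confirms that all four are open. Next I'll refine the caps and measure the containers.

```bash
python3 - <<'E'
from h import *
im=cv2.imread("pics/top0.png"); f=bot.grab_frame("top"); s=bot.grab_frame("scene")
ims=s["pixels"][:,:,::-1]
print("cols tray",im[275,466],"basin",im[263,169],"bench",im[300,330],im[300,230],"cap",im[239,311],"rim",im[222,440])
g=im.min(2)  # white: min channel high
for p in [(311,239),(374,250),(374,288),(284,286)]:
    w=im[p[1]-14:p[1]+15,p[0]-14:p[0]+15].astype(int)
    m=(w[:,:,0]>168).astype(np.uint8)
    n,l,st,ce=cv2.connectedComponentsWithStats(m); k=1+np.argmax(st[1:,4])
    u,v=ce[k]+np.array(p)-14
    print(p,st[k].tolist(),(u.round(1),v.round(1)),ray(f,u,v,.074).round(4),w[14,14],"scene pix of that",np.round(proj(s,ray(f,u,v,.074)),1))
b=im.astype(int)
m=((b[:,:,0]-b[:,:,2]>3)).astype(np.uint8)*255
m=cv2.morphologyEx(m,cv2.MORPH_OPEN,np.ones((5,5)))
for c in cv2.findContours(m,cv2.RETR_EXTERNAL,cv2.CHAIN_APPROX_NONE)[0]:
    if cv2.contourArea(c)>3000:
        r=cv2.minAreaRect(c); box=cv2.boxPoints(r)
        print(cv2.contourArea(c),np.round(r[0],1),np.round(r[1],1),r[2],ray(f,*r[0],0.023).round(3),[ray(f,*q,0.023).round(3)[:2].tolist() for q in box])
E
```

```text
cols tray [119 122 118] basin [124 128 127] bench [149 175 179] [149 172 179] cap [177 194 202] rim [131 144 139]
(311, 239) [6, 6, 16, 16, 182] (np.float64(310.4), np.float64(238.4)) [0.544  0.0175 0.074 ] [177 194 202] scene pix of that [312.1 223.3]
(374, 250) [7, 6, 16, 15, 188] (np.float64(374.4), np.float64(249.2)) [ 0.5255 -0.1074  0.074 ] [175 192 200] scene pix of that [371.5 202.4]
(374, 288) [6, 5, 16, 16, 184] (np.float64(373.6), np.float64(286.8)) [ 0.4526 -0.1069  0.074 ] [174 192 197] scene pix of that [398.1 223.9]
(284, 286) [6, 6, 15, 16, 184] (np.float64(282.9), np.float64(285.6)) [0.4504 0.0681 0.074 ] [175 191 198] scene pix of that [320.7 267.4]
```

```bash
python3 - <<'E'
from h import *
im=cv2.imread("pics/top0.png"); f=bot.grab_frame("top"); s=bot.grab_frame("scene"); ims=cv2.imread("pics/scene0.png")
b=im.astype(int)
m=((b[:,:,2]-b[:,:,0]<15)&(b.max(2)>60)&(b.max(2)<165)).astype(np.uint8)*255
for (x0,y0,x1,y1) in [(418,205,515,345),(115,205,225,320)]:
    w=np.zeros_like(m); w[y0:y1,x0:x1]=m[y0:y1,x0:x1]
    w=cv2.morphologyEx(w,cv2.MORPH_OPEN,np.ones((3,3)))
    c=max(cv2.findContours(w,cv2.RETR_EXTERNAL,cv2.CHAIN_APPROX_NONE)[0],key=cv2.contourArea)
    P=np.array([ray(f,*q,0.023)[:2] for q in c[:,0]],np.float32)
    r=cv2.minAreaRect(P); print("rect",np.round(r[0],3),np.round(r[1],3),r[2], "circ",cv2.minEnclosingCircle(P),cv2.fitEllipse(P))
# scene cap centres
for p in [(313,224),(372,204),(398,225),(322,268)]:
    w=ims[p[1]-14:p[1]+14,p[0]-14:p[0]+15]
    print(p,w[14,14],w[5:24:2,14,0])
t=im[150:230,300:420]
for n,cols in(("marker",None),):
    k=(b.max(2)<70).astype(np.uint8); k[:310]=0;k[345:]=0;k[:,:260]=0;k[:,360:]=0
    ys,xs=np.nonzero(k); print("marker cap",xs.min(),xs.max(),ys.min(),ys.max(),ray(f,xs.mean(),ys.mean(),.006))
for n,q,z in(("timer",(395,179),.055),("tape",(336,177),.025),("orange",(395,333),.074),("marker L",(279,329),.006)): print(n,ray(f,*q,z).round(3))
E
```

```text
rect [ 0.486 -0.296] [0.221 0.124] 6.327291011810303 circ ((0.48625651001930237, -0.29728689789772034), 0.12403525412082672) ((0.485567569732666, -0.2938506305217743), (0.13091979920864105, 0.27847689390182495), 96.17729949951172)
rect [0.496 0.313] [0.179 0.177] 2.9034998416900635 circ ((0.49534305930137634, 0.31353560090065), 0.09042047709226608) ((0.4952944815158844, 0.31328505277633667), (0.17751649022102356, 0.17791402339935303), 87.01253509521484)
(313, 224) [139 148 155] [128 132 140 142 138 142 140 133  91  35]
(372, 204) [140 148 155] [128 136 140 141 138 139 140  98  56  11]
(398, 225) [140 148 155] [129 137 139 140 138 142 138 118  90   9]
(322, 268) [143 151 157] [130 139 139 141 143 139 141 141 114  79]
marker cap 323 340 326 330 [ 0.37041865 -0.02743522  0.006     ]
timer [ 0.671 -0.148  0.055]
tape [ 0.68  -0.03   0.025]
orange [ 0.366 -0.149  0.074]
marker L [0.364 0.079 0.006]
```

```bash
python3 -m crank '{"travel":[[2.3,-4.2,0],[4.6,-8.4,0],[6.9,-12.6,0],[9.2,-16.8,0],[11.5,-21,0]],"turn":[[0,0,2.9],[0,0,5.8],[0,0,8.7],[0,0,11.6],[0,0,14.5]],"gripper":[1,1,1,1,1]}' 40
python3 -m crank '{"travel":[[2.3,-4.2,0],[4.6,-8.4,0],[6.9,-12.6,0],[9.2,-16.8,0],[11.5,-21,0]],"turn":[[0,0,0],[0,0,0],[0,0,0],[0,0,0],[0,0,0]],"gripper":[1,1,1,1,1]}'
python3 -m crank '{"travel":[[1.26,-2.34,-2.2],[2.52,-4.68,-4.4],[3.8,-7,-6.6],[5,-9.4,-8.8],[6.3,-11.7,-11]],"turn":[[0,0,0],[0,0,0],[0,0,0],[0,0,0],[0,0,0]],"gripper":[1,1,1,1,1]}'
```

```text
clock: 0.9
position: [0.2726, 0.3932, 0.2314]
tool_rot: [3.141, 0.0, -3.14]
force: [2.2, 1.6, -0.4]
grip_width: 0.0124
finger_force: 0.0
clock: 1.4
position: [0.3876, 0.1832, 0.2316]
tool_rot: [3.141, 0.001, 3.141]
force: [1.7, 0.8, 0.3]
grip_width: -0.0001
finger_force: 0.0
clock: 1.9
position: [0.4504, 0.067, 0.1206]
tool_rot: [3.142, 0.001, 3.141]
force: [0.8, 1.0, -0.2]
grip_width: -0.0
finger_force: 0.0
```

```bash
python3 -m crank '{"travel":[[0,0.1,-2],[0,0.1,-3.6],[0,0.1,-4.2],[0,0.1,-4.5],[0,0.1,-4.5]],"turn":[[0,0,0],[0,0,0],[0,0,0],[0,0,0],[0,0,0]],"gripper":[1,1,1,1,1]}' 
python3 -m crank '{"travel":[[0,0,-0.05],[0,0,-0.1],[0,0,-0.15],[0,0,-0.2],[0,0,-0.2]],"turn":[[0,0,0],[0,0,0],[0,0,0],[0,0,0],[0,0,0]],"gripper":[1,1,1,1,1]}' 
python3 -m crank '{"travel":[[0,0,-0.05],[0,0,-0.1],[0,0,-0.1],[0,0,-0.1],[0,0,-0.1]],"turn":[[0,0,0],[0,0,0],[0,0,0],[0,0,0],[0,0,0]],"gripper":[1,1,1,1,1]}' 
```

```text
clock: 2.4
position: [0.4501, 0.0691, 0.0766]
tool_rot: [3.142, 0.0, 3.141]
force: [0.2, -0.4, 0.9]
grip_width: 0.0003
finger_force: 0.0
clock: 2.9
position: [0.45, 0.069, 0.0743]
tool_rot: [3.142, 0.0, 3.141]
force: [0.3, 0.5, -0.1]
grip_width: 0.0
finger_force: 0.0
clock: 3.4
position: [0.4503, 0.0691, 0.074]
tool_rot: [3.141, 0.001, 3.141]
force: [-4.3, -0.7, 22.2]
grip_width: -0.0
finger_force: 10.8
```

```bash
Z='"turn":[[0,0,0],[0,0,0],[0,0,0],[0,0,0],[0,0,0]]'
python3 -m crank '{"travel":[[0,0,2],[0.1,-4.5,3],[0.2,-9,3],[0.25,-13.4,3],[0.3,-17.6,3]],"turn":[[0,0,0],[0,0,0],[0,0,0],[0,0,0],[0,0,0]],"gripper":[1,1,1,1,1]}' 
python3 -m crank '{"travel":[[0,0,-1.5],[0,0,-2.4],[0,0,-2.75],[0,0,-2.8],[0,0,-2.85]],"turn":[[0,0,0],[0,0,0],[0,0,0],[0,0,0],[0,0,0]],"gripper":[1,1,1,1,1]}' 
python3 -m crank '{"travel":[[0,0,-0.05],[0,0,-0.1],[0,0,-0.15],[0,0,-0.15],[0,0,-0.15]],"turn":[[0,0,0],[0,0,0],[0,0,0],[0,0,0],[0,0,0]],"gripper":[1,1,1,1,1]}' 
```

```text
clock: 3.9
position: [0.4528, -0.1089, 0.1035]
tool_rot: [-3.141, 0.0, 3.141]
force: [1.1, -0.3, 0.4]
grip_width: 0.0002
finger_force: 0.0
clock: 4.4
position: [0.4531, -0.1062, 0.075]
tool_rot: [3.141, 0.0, -3.141]
force: [0.1, -0.7, -0.3]
grip_width: -0.0002
finger_force: 0.0
clock: 4.9
position: [0.4531, -0.107, 0.0734]
tool_rot: [3.142, 0.0, 3.141]
force: [-0.1, 1.5, 3.8]
grip_width: 0.0
finger_force: 1.4
```

```bash

python3 -m crank '{"travel":[[0,0,-0.15],[0,0,-0.3],[0,0,-0.45],[0,0,-0.6],[0,0,-0.6]],"turn":[[0,0,0],[0,0,0],[0,0,0],[0,0,0],[0,0,0]],"gripper":[1,1,1,1,1]}' 
python3 -m crank '{"travel":[[0,0,-0.05],[0,0,-0.1],[0,0,-0.15],[0,0,-0.18],[0,0,-0.18]],"turn":[[0,0,0],[0,0,0],[0,0,0],[0,0,0],[0,0,0]],"gripper":[1,1,1,1,1]}' 
```

```text
clock: 5.4
position: [0.4528, -0.1071, 0.0671]
tool_rot: [-3.142, -0.0, 3.141]
force: [0.2, 0.2, -0.5]
grip_width: -0.0002
finger_force: 0.0
clock: 5.9
position: [0.453, -0.1072, 0.0659]
tool_rot: [-3.141, 0.0, 3.141]
force: [-3.9, 0.5, 16.6]
grip_width: -0.0001
finger_force: 8.1
```

```bash

python3 -m crank '{"travel":[[0,0,2],[0,0,3.8],[3.6,0,3.8],[7.2,0,3.8],[7.2,0,3.8]],"turn":[[0,0,0],[0,0,0],[0,0,0],[0,0,0],[0,0,0]],"gripper":[1,1,1,1,1]}' 
python3 -m crank '{"travel":[[0,0,-1.5],[0,0,-2.4],[0,0,-2.75],[0,0,-2.8],[0,0,-2.85]],"turn":[[0,0,0],[0,0,0],[0,0,0],[0,0,0],[0,0,0]],"gripper":[1,1,1,1,1]}' 
python3 -m crank '{"travel":[[0,0,-0.05],[0,0,-0.1],[0,0,-0.15],[0,0,-0.17],[0,0,-0.17]],"turn":[[0,0,0],[0,0,0],[0,0,0],[0,0,0],[0,0,0]],"gripper":[1,1,1,1,1]}' 
```

```text
clock: 6.4
position: [0.5288, -0.1065, 0.1036]
tool_rot: [-3.142, 0.003, -3.141]
force: [-1.1, -0.1, -0.6]
grip_width: -0.0003
finger_force: 0.0
clock: 6.9
position: [0.525, -0.1071, 0.0752]
tool_rot: [-3.142, 0.0, 3.141]
force: [-0.2, -0.1, 0.7]
grip_width: -0.0001
finger_force: 0.0
clock: 7.4
position: [0.5253, -0.1071, 0.0741]
tool_rot: [-3.142, 0.001, 3.141]
force: [-3.0, 0.9, 13.1]
grip_width: -0.0
finger_force: 6.7
```

```bash

python3 -m crank '{"travel":[[0,0,2],[0.4,3,3],[0.9,6.5,3],[1.4,10,3],[1.9,12.5,3]],"turn":[[0,0,0],[0,0,0],[0,0,0],[0,0,0],[0,0,0]],"gripper":[1,1,1,1,1]}' 
python3 -m crank '{"travel":[[0,0,-1.5],[0,0,-2.4],[0,0,-2.75],[0,0,-2.8],[0,0,-2.85]],"turn":[[0,0,0],[0,0,0],[0,0,0],[0,0,0],[0,0,0]],"gripper":[1,1,1,1,1]}' 
python3 -m crank '{"travel":[[0,0,-0.05],[0,0,-0.1],[0,0,-0.15],[0,0,-0.17],[0,0,-0.17]],"turn":[[0,0,0],[0,0,0],[0,0,0],[0,0,0],[0,0,0]],"gripper":[1,1,1,1,1]}' 
```

```text
clock: 7.9
position: [0.5441, 0.0205, 0.1036]
tool_rot: [3.141, 0.0, -3.141]
force: [-0.6, 0.3, -0.1]
grip_width: -0.0003
finger_force: 0.0
clock: 8.4
position: [0.544, 0.0173, 0.075]
tool_rot: [-3.141, 0.0, 3.14]
force: [-0.2, -0.4, -0.4]
grip_width: 0.0
finger_force: 0.0
clock: 8.9
position: [0.5441, 0.0179, 0.0732]
tool_rot: [-3.142, 0.0, 3.141]
force: [-0.1, -0.3, 1.5]
grip_width: 0.0003
finger_force: 1.4
```

Sound, so I'll press it home and then retreat upward and take a picture.

```bash

python3 -m crank '{"travel":[[0,0,-0.15],[0,0,-0.3],[0,0,-0.45],[0,0,-0.6],[0,0,-0.6]],"turn":[[0,0,0],[0,0,0],[0,0,0],[0,0,0],[0,0,0]],"gripper":[1,1,1,1,1]}' 
python3 -m crank '{"travel":[[0,0,-0.05],[0,0,-0.1],[0,0,-0.15],[0,0,-0.18],[0,0,-0.18]],"turn":[[0,0,0],[0,0,0],[0,0,0],[0,0,0],[0,0,0]],"gripper":[1,1,1,1,1]}'
python3 -m crank '{"travel":[[0,0,2],[0,0,5],[0,0,9],[0,0,13],[0,0,16]],"turn":[[0,0,0],[0,0,0],[0,0,0],[0,0,0],[0,0,0]],"gripper":[1,1,0,0,0]}'
python3 - <<'E'
from h import *
f=bot.grab_frame("scene"); cv2.imwrite("pics/s2.png",cv2.resize(f["pixels"][170:330,250:430,::-1],None,fx=3.5,fy=3.5))
E
```

```text
clock: 9.4
position: [0.5438, 0.018, 0.0668]
tool_rot: [-3.142, -0.0, 3.141]
force: [-0.5, -0.4, -0.3]
grip_width: -0.0
finger_force: 0.0
clock: 9.9
position: [0.5442, 0.018, 0.066]
tool_rot: [3.141, 0.001, 3.141]
force: [-3.9, -0.6, 16.6]
grip_width: -0.0003
finger_force: 8.3
clock: 10.4
position: [0.544, 0.018, 0.2276]
tool_rot: [3.141, 0.001, 3.141]
force: [0.6, 0.2, -0.3]
grip_width: 0.0434
finger_force: 0.0
```

View pics/s2.png

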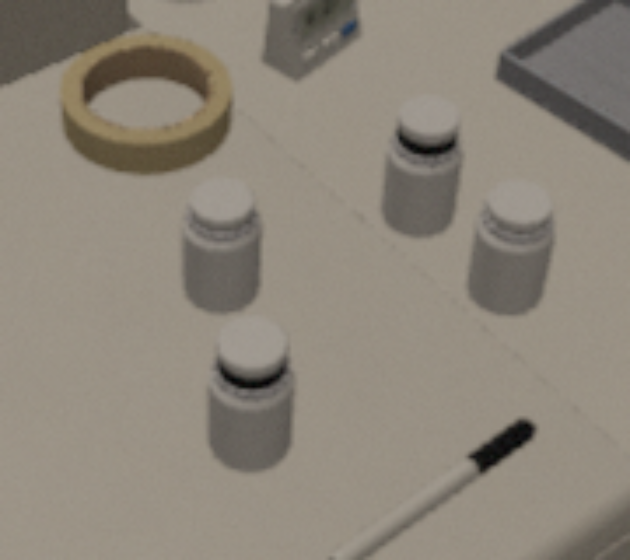

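The picture shows two caps home with no black ring, at crop (222,205) and (517,205). Those are P1 and P3. P2 at (428,120) and P4 at (252,345) are still up. I'll grasp P1 now.

```bash

python3 -m crank '{"travel":[[0,0,-3],[0,0,-6],[0,0,-9],[0,0,-11],[0,0,-12]],"turn":[[0,0,0],[0,0,0],[0,0,0],[0,0,0],[0,0,0]],"gripper":[0,0,0,0,0]}' 40
python3 -m crank '{"travel":[[0,0,-3],[0,0,-6],[0,0,-8],[0,0,-8.9],[0,0,-8.9]],"turn":[[0,0,0],[0,0,0],[0,0,0],[0,0,0],[0,0,0]],"gripper":[0,0,0,0,0]}'
python3 -m crank '{"travel":[[0,0,0],[0,0,0],[0,0,0],[0,0,0],[0,0,0]],"turn":[[0,0,0],[0,0,0],[0,0,0],[0,0,0],[0,0,0]],"gripper":[0.6,0.7,1,1,1]}' 40
```

```text
clock: 10.95
position: [0.5429, 0.0179, 0.1033]
tool_rot: [-3.141, -0.003, 3.141]
force: [-0.9, 0.5, -1.1]
grip_width: 0.0852
finger_force: 0.0
clock: 11.45
position: [0.5437, 0.0179, 0.0158]
tool_rot: [-3.141, -0.001, 3.141]
force: [-0.8, 0.8, 0.6]
grip_width: 0.0853
finger_force: 0.0
clock: 11.95
position: [0.5445, 0.018, 0.0173]
tool_rot: [3.141, 0.001, 3.141]
force: [-2.1, -0.5, 11.6]
grip_width: 0.0407
finger_force: 39.2
```

```bash

python3 -m crank '{"travel":[[0,0,1],[0,0,4],[0,0,8],[0,0,12],[0,-3,12]],"turn":[[0,0,0],[0,0,0],[0,0,0],[0,0,0],[0,0,0]],"gripper":[1,1,1,1,1]}'
python3 -m crank '{"travel":[[0,-4.5,0],[0,-9.3,0],[0,-14.1,0],[0,-18.9,0],[0,-23.5,0]],"turn":[[0,0,0],[0,0,0],[0,0,0],[0,0,0],[0,0,0]],"gripper":[1,1,1,1,1]}'
python3 -m crank '{"travel":[[-0.1,-2.5,0],[-0.3,-4.3,0],[-0.3,-4.3,-3],[-0.3,-4.3,-6],[-0.3,-4.3,-8.5]],"turn":[[0,0,0],[0,0,0],[0,0,0],[0,0,0],[0,0,0]],"gripper":[1,1,1,1,1]}'
```

```text
clock: 12.45
position: [0.5465, -0.0088, 0.1417]
tool_rot: [3.139, 0.008, -3.138]
force: [1.1, -0.8, -2.3]
grip_width: 0.0408
finger_force: 41.1
clock: 12.95
position: [0.5436, -0.2492, 0.1373]
tool_rot: [-3.141, 0.001, 3.141]
force: [0.3, 0.2, -1.0]
grip_width: 0.0411
finger_force: 41.0
clock: 13.45
position: [0.5409, -0.2891, 0.0505]
tool_rot: [3.141, -0.0, -3.141]
force: [-0.0, -0.1, -1.6]
grip_width: 0.0407
finger_force: 41.0
```

```bash

python3 -m crank '{"travel":[[0,0,-1],[0,0,-2],[0,0,-2.7],[0,0,-3],[0,0,-3.1]],"turn":[[0,0,0],[0,0,0],[0,0,0],[0,0,0],[0,0,0]],"gripper":[1,1,1,1,1]}'
python3 - <<'E'
from h import *
f=bot.grab_frame("scene"); cv2.imwrite("pics/s3.png",cv2.resize(f["pixels"][120:280,360:540,::-1],None,fx=3.5,fy=3.5))
E
```

```text
clock: 13.95
position: [0.5412, -0.2901, 0.0206]
tool_rot: [-3.141, 0.0, 3.141]
force: [-0.7, 0.5, -2.2]
grip_width: 0.0407
finger_force: 41.0
```

View pics/s3.png

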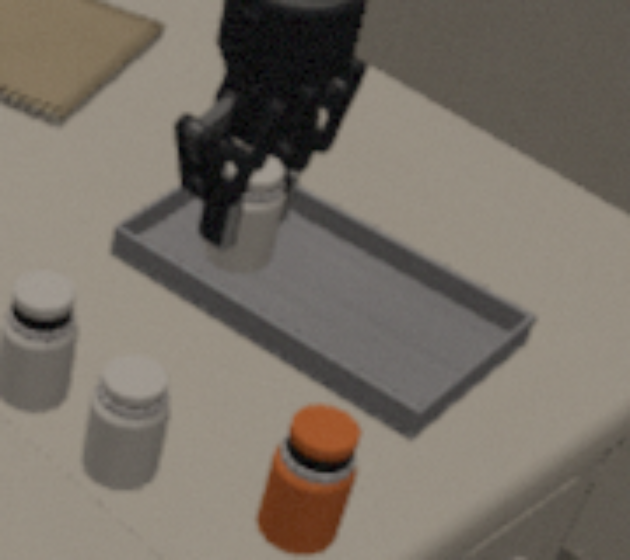

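The picture shows the P1 pot held upright inside the tray, near its far end and clear of the walls. I'll lower it slightly, release and rise.

```bash

python3 -m crank '{"travel":[[0,0,-0.05],[0,0,-0.05],[0,0,-0.05],[0,0,-0.05],[0,0,-0.05]],"turn":[[0,0,0],[0,0,0],[0,0,0],[0,0,0],[0,0,0]],"gripper":[1,1,0.3,0.3,0.3]}'
python3 -m crank '{"travel":[[0,0,0],[0,0,1],[0,0,4],[0,0,8],[0,0,12]],"turn":[[0,0,0],[0,0,0],[0,0,0],[0,0,0],[0,0,0]],"gripper":[0.3,0.3,0.3,0,0]}'
```

```text
clock: 14.5
position: [0.541, -0.29, 0.0199]
tool_rot: [-3.141, 0.0, 3.141]
force: [0.2, -0.5, -0.4]
grip_width: 0.0598
finger_force: 0.0
clock: 15.0
position: [0.5406, -0.2899, 0.1417]
tool_rot: [3.141, -0.0, 3.141]
force: [0.8, 0.0, 0.2]
grip_width: 0.0846
finger_force: 0.0
```

```bash

python3 -m crank '{"travel":[[-2,4,0],[-4,8,0],[-6,12.4,0],[-8,16.6,0],[-8.8,18.3,-1.3]],"turn":[[0,0,0],[0,0,0],[0,0,0],[0,0,0],[0,0,0]],"gripper":[0,0,0,0,0]}'
python3 -m crank '{"travel":[[0,0,-2],[0,0,-5],[0,0,-8],[0,0,-10],[0,0,-11]],"turn":[[0,0,0],[0,0,0],[0,0,0],[0,0,0],[0,0,0]],"gripper":[0,0,0,0,0]}'
python3 -m crank '{"travel":[[0,0,0],[0,0,0],[0,0,0],[0,0,0],[0,0,0]],"turn":[[0,0,0],[0,0,0],[0,0,0],[0,0,0],[0,0,0]],"gripper":[0.6,0.7,1,1,1]}' 40
```

```text
clock: 15.5
position: [0.452, -0.1039, 0.1284]
tool_rot: [3.141, 0.002, -3.14]
force: [0.4, -0.8, -0.2]
grip_width: 0.0855
finger_force: 0.0
clock: 16.0
position: [0.4525, -0.107, 0.0159]
tool_rot: [3.141, -0.001, 3.141]
force: [0.5, 0.1, 0.8]
grip_width: 0.0854
finger_force: 0.0
clock: 16.5
position: [0.4536, -0.1072, 0.018]
tool_rot: [-3.141, 0.002, 3.141]
force: [-0.7, 0.4, 10.8]
grip_width: 0.0409
finger_force: 39.0
```

```bash

python3 -m crank '{"travel":[[0,0,1],[0,0,4],[0,0,8],[0,0,12],[-0.5,-4,12]],"turn":[[0,0,0],[0,0,0],[0,0,0],[0,0,0],[0,0,0]],"gripper":[1,1,1,1,1]}'
python3 -m crank '{"travel":[[-0.5,-4,0],[-1,-8.5,0],[-1.5,-13,0],[-1.7,-15.5,-1],[-1.7,-15.5,-4]],"turn":[[0,0,0],[0,0,0],[0,0,0],[0,0,0],[0,0,0]],"gripper":[1,1,1,1,1]}'
python3 -m crank '{"travel":[[0,0,-3],[0,0,-5.5],[0,0,-7],[0,0,-7.5],[0,0,-7.6]],"turn":[[0,0,0],[0,0,0],[0,0,0],[0,0,0],[0,0,0]],"gripper":[1,1,1,1,1]}'
python3 - <<'E'
from h import *
f=bot.grab_frame("scene"); cv2.imwrite("pics/s4.png",cv2.resize(f["pixels"][120:280,360:540,::-1],None,fx=3.5,fy=3.5))
E
```

```text
clock: 17.0
position: [0.4512, -0.1438, 0.1421]
tool_rot: [3.141, 0.008, -3.135]
force: [0.6, -0.8, -3.0]
grip_width: 0.0408
finger_force: 41.2
clock: 17.5
position: [0.4312, -0.3069, 0.0993]
tool_rot: [-3.137, 0.005, 3.136]
force: [1.1, 0.7, -2.9]
grip_width: 0.0408
finger_force: 41.2
clock: 18.0
position: [0.4309, -0.3021, 0.0213]
tool_rot: [-3.142, 0.0, 3.141]
force: [0.2, -0.1, -0.6]
grip_width: 0.0409
finger_force: 41.1
```

View pics/s4.png

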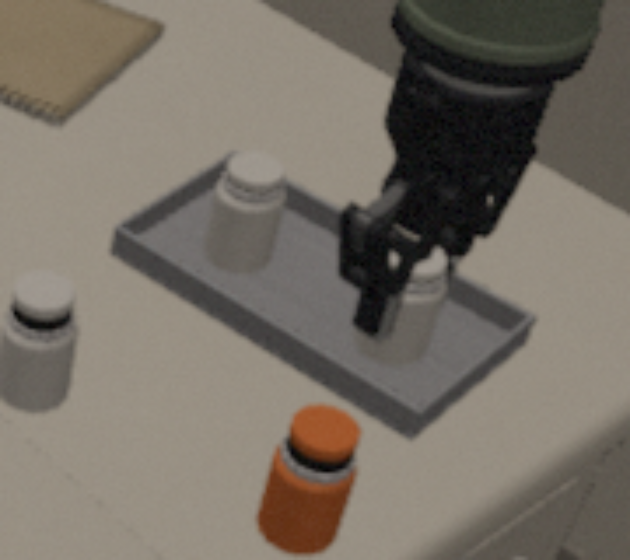

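The P1 pot stands upright in the tray at crop (245,215). The P3 pot is held upright near the tray floor at (400,320). I'll release it and fetch the jammed P2.

```bash

python3 -m crank '{"travel":[[0,0,-0.06],[0,0,-0.06],[0,0,-0.06],[0,0,-0.06],[0,0,-0.06]],"turn":[[0,0,0],[0,0,0],[0,0,0],[0,0,0],[0,0,0]],"gripper":[1,1,0.3,0.3,0.3]}'
python3 -m crank '{"travel":[[0,0,0],[0,0,1],[0,0,4],[0,0,8],[0,0,12]],"turn":[[0,0,0],[0,0,0],[0,0,0],[0,0,0],[0,0,0]],"gripper":[0.3,0.3,0.3,0,0]}'
python3 -m crank '{"travel":[[1.9,4,0],[3.8,8,0],[5.8,12,0],[7.7,16,0],[9.4,19.5,0]],"turn":[[0,0,0],[0,0,0],[0,0,0],[0,0,0],[0,0,0]],"gripper":[0,0,0,0,0]}'
```

```text
clock: 18.55
position: [0.431, -0.3021, 0.0204]
tool_rot: [-3.141, 0.0, 3.141]
force: [0.8, 0.1, -0.1]
grip_width: 0.0598
finger_force: 0.0
clock: 19.05
position: [0.4305, -0.3019, 0.1421]
tool_rot: [3.141, -0.0, 3.141]
force: [0.4, 0.2, 0.8]
grip_width: 0.0852
finger_force: 0.0
clock: 19.55
position: [0.5257, -0.1047, 0.141]
tool_rot: [3.141, 0.001, -3.142]
force: [1.4, -1.1, 0.6]
grip_width: 0.0859
finger_force: 0.0
```

```bash

python3 -m crank '{"travel":[[0,0,-2],[0,0,-6],[0,0,-10],[0,0,-12],[0,0,-12.3]],"turn":[[0,0,0],[0,0,0],[0,0,0],[0,0,0],[0,0,0]],"gripper":[0,0,0,0,0]}'
python3 -m crank '{"travel":[[0,0,0],[0,0,0],[0,0,0],[0,0,0],[0,0,0]],"turn":[[0,0,0],[0,0,0],[0,0,0],[0,0,0],[0,0,0]],"gripper":[0.3,0.6,0.7,1,1]}' 40
python3 -m crank '{"travel":[[0,0,0],[0,0,2],[0,0,6],[0,0,10],[0,0,12]],"turn":[[0,0,0],[0,0,0],[0,0,0],[0,0,0],[0,0,0]],"gripper":[1,1,1,1,1]}'
```

```text
clock: 20.05
position: [0.5237, -0.1069, 0.0156]
tool_rot: [3.141, -0.003, 3.141]
force: [0.4, 0.1, 0.9]
grip_width: 0.0853
finger_force: 0.0
clock: 20.55
position: [0.5258, -0.1073, 0.0188]
tool_rot: [-3.141, 0.002, 3.141]
force: [-2.6, 0.1, 15.2]
grip_width: 0.0413
finger_force: 38.5
clock: 21.05
position: [0.526, -0.1073, 0.141]
tool_rot: [-3.141, 0.004, 3.141]
force: [0.4, 1.3, -1.7]
grip_width: 0.0406
finger_force: 41.5
```

```bash

python3 -m crank '{"travel":[[0.1,3,0],[0.2,7.5,0],[0.3,12,0],[0.4,16.5,0],[0.5,21,0]],"turn":[[0,0,0],[0,0,0],[0,0,0],[0,0,0],[0,0,0]],"gripper":[1,1,1,1,1]}'
python3 -m crank '{"travel":[[0.1,4.5,0],[0.2,9,0],[0.3,13.5,0],[0.4,18,0],[0.5,21,0]],"turn":[[0,0,0],[0,0,0],[0,0,0],[0,0,0],[0,0,0]],"gripper":[1,1,1,1,1]}'
python3 -m crank '{"travel":[[0,0,-2],[0,0,-6],[0,0,-9],[0,0,-11],[0,0,-11.6]],"turn":[[0,0,0],[0,0,0],[0,0,0],[0,0,0],[0,0,0]],"gripper":[1,1,1,1,1]}'
python3 - <<'E'
from h import *
f=bot.grab_frame("scene"); cv2.imwrite("pics/s5.png",cv2.resize(f["pixels"][220:420,90:330,::-1],None,fx=3,fy=3))
E
```

```text
clock: 21.55
position: [0.5298, 0.1048, 0.1381]
tool_rot: [3.141, 0.001, 3.141]
force: [0.8, -0.7, -1.3]
grip_width: 0.0406
finger_force: 41.5
clock: 22.05
position: [0.5341, 0.3167, 0.138]
tool_rot: [3.14, 0.0, -3.14]
force: [-0.6, 0.0, -0.6]
grip_width: 0.0411
finger_force: 41.5
clock: 22.55
position: [0.5342, 0.3125, 0.0214]
tool_rot: [-3.141, -0.002, 3.141]
force: [-20.8, -8.9, 64.3]
grip_width: 0.0408
finger_force: 48.3
```

View pics/s5.png

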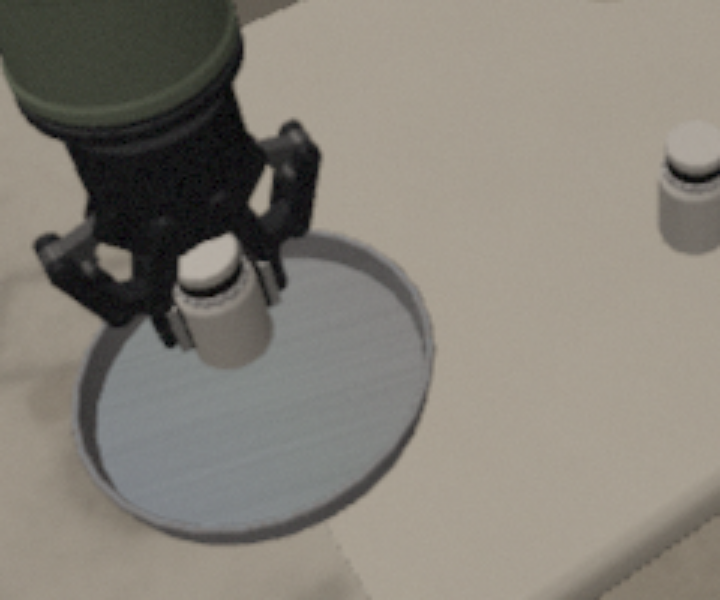

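The pot stands upright in the basin well clear of the walls, but it is pressed too hard onto the floor at 64 N. I'll ease up 2 mm and then release.

```bash

python3 -m crank '{"travel":[[0,0,0.1],[0,0,0.2],[0,0,0.25],[0,0,0.25],[0,0,0.25]],"turn":[[0,0,0],[0,0,0],[0,0,0],[0,0,0],[0,0,0]],"gripper":[1,1,1,1,1]}'
```

```text
clock: 23.1
position: [0.535, 0.313, 0.0238]
tool_rot: [3.141, 0.0, 3.141]
force: [0.4, 0.2, -1.2]
grip_width: 0.0407
finger_force: 41.7
```

```bash

python3 -m crank '{"travel":[[0,0,-0.05],[0,0,-0.1],[0,0,-0.12],[0,0,-0.12],[0,0,-0.12]],"turn":[[0,0,0],[0,0,0],[0,0,0],[0,0,0],[0,0,0]],"gripper":[1,1,1,1,1]}'
```

```text
clock: 23.6
position: [0.5349, 0.313, 0.0225]
tool_rot: [-3.142, -0.0, 3.141]
force: [0.1, 0.4, -2.3]
grip_width: 0.0407
finger_force: 41.7
```

```bash

python3 -m crank '{"travel":[[0,0,-0.05],[0,0,-0.05],[0,0,-0.05],[0,0,-0.05],[0,0,-0.05]],"turn":[[0,0,0],[0,0,0],[0,0,0],[0,0,0],[0,0,0]],"gripper":[1,1,0.3,0.3,0.3]}'
python3 -m crank '{"travel":[[0,0,0],[0,0,1],[0,0,4],[0,0,8],[0,0,12]],"turn":[[0,0,0],[0,0,0],[0,0,0],[0,0,0],[0,0,0]],"gripper":[0.3,0.3,0.3,0,0]}'
python3 -m crank '{"travel":[[-1.6,-4.5,0],[-3.2,-9,0],[-4.8,-13.5,0],[-6.4,-18,0],[-8,-22.5,0]],"turn":[[0,0,0],[0,0,0],[0,0,0],[0,0,0],[0,0,0]],"gripper":[0,0,0,0,0]}'
python3 -m crank '{"travel":[[-0.5,-1.9,0],[-0.5,-1.9,-2],[-0.5,-1.9,-5],[-0.5,-1.9,-7],[-0.5,-1.9,-7.5]],"turn":[[0,0,0],[0,0,0],[0,0,0],[0,0,0],[0,0,0]],"gripper":[0,0,0,0,0]}'
```

```text
clock: 24.1
position: [0.535, 0.313, 0.0221]
tool_rot: [3.141, 0.0, 3.141]
force: [0.4, 0.3, -0.7]
grip_width: 0.0593
finger_force: 0.0
clock: 24.6
position: [0.5347, 0.3128, 0.144]
tool_rot: [-3.141, -0.0, 3.141]
force: [0.6, 0.3, 0.1]
grip_width: 0.0848
finger_force: 0.0
clock: 25.1
position: [0.4541, 0.0864, 0.1428]
tool_rot: [3.141, 0.001, 3.141]
force: [1.0, -1.1, -0.7]
grip_width: 0.0854
finger_force: 0.0
clock: 25.6
position: [0.4493, 0.0687, 0.066]
tool_rot: [-3.141, -0.002, 3.141]
force: [0.7, 0.2, -0.3]
grip_width: 0.0852
finger_force: 0.0
```

```bash

python3 -m crank '{"travel":[[0,0,-2],[0,0,-4],[0,0,-4.8],[0,0,-5],[0,0,-5]],"turn":[[0,0,0],[0,0,0],[0,0,0],[0,0,0],[0,0,0]],"gripper":[0,0,0,0,0]}'
python3 -m crank '{"travel":[[0,0,0],[0,0,0],[0,0,0],[0,0,0],[0,0,0]],"turn":[[0,0,0],[0,0,0],[0,0,0],[0,0,0],[0,0,0]],"gripper":[0.3,0.6,0.7,1,1]}' 40
python3 -m crank '{"travel":[[0,0,0],[0,0,2],[0,0,6],[0,0,10],[0,0,12]],"turn":[[0,0,0],[0,0,0],[0,0,0],[0,0,0],[0,0,0]],"gripper":[1,1,1,1,1]}'
```

```text
clock: 26.1
position: [0.4503, 0.069, 0.0177]
tool_rot: [3.142, 0.0, 3.141]
force: [-0.4, 0.5, 0.9]
grip_width: 0.0853
finger_force: 0.0
clock: 26.6
position: [0.4502, 0.069, 0.0176]
tool_rot: [3.141, 0.001, 3.141]
force: [-2.4, -0.5, 16.0]
grip_width: 0.0407
finger_force: 38.4
clock: 27.1
position: [0.4506, 0.069, 0.1399]
tool_rot: [3.141, 0.003, 3.141]
force: [0.5, -0.1, -1.6]
grip_width: 0.0409
finger_force: 41.3
```

```bash

python3 -m crank '{"travel":[[0.1,3,0],[0.2,7.5,0],[0.3,12,0],[0.4,16.5,0],[0.5,21,0]],"turn":[[0,0,0],[0,0,0],[0,0,0],[0,0,0],[0,0,0]],"gripper":[1,1,1,1,1]}'
python3 -m crank '{"travel":[[0.1,2.5,0],[0.1,3.4,0],[0.1,3.4,-3],[0.1,3.4,-6],[0.1,3.4,-8]],"turn":[[0,0,0],[0,0,0],[0,0,0],[0,0,0],[0,0,0]],"gripper":[1,1,1,1,1]}'
python3 -m crank '{"travel":[[0,0,-1.5],[0,0,-2.5],[0,0,-3.2],[0,0,-3.4],[0,0,-3.5]],"turn":[[0,0,0],[0,0,0],[0,0,0],[0,0,0],[0,0,0]],"gripper":[1,1,1,1,1]}'
```

```text
clock: 27.6
position: [0.4546, 0.2808, 0.1372]
tool_rot: [3.142, 0.0, 3.141]
force: [0.5, -0.2, -1.5]
grip_width: 0.0407
finger_force: 41.2
clock: 28.1
position: [0.4555, 0.3117, 0.0554]
tool_rot: [-3.14, -0.001, 3.14]
force: [0.0, -0.6, -0.9]
grip_width: 0.041
finger_force: 41.2
clock: 28.6
position: [0.4562, 0.3131, 0.0223]
tool_rot: [3.141, 0.0, 3.141]
force: [0.5, 0.4, -0.3]
grip_width: 0.0409
finger_force: 41.2
```

```bash

python3 -m crank '{"travel":[[0,0,-0.05],[0,0,-0.1],[0,0,-0.13],[0,0,-0.13],[0,0,-0.13]],"turn":[[0,0,0],[0,0,0],[0,0,0],[0,0,0],[0,0,0]],"gripper":[1,1,1,1,1]}'
python3 -m crank '{"travel":[[0,0,0],[0,0,0],[0,0,0],[0,0,0],[0,0,0]],"turn":[[0,0,0],[0,0,0],[0,0,0],[0,0,0],[0,0,0]],"gripper":[0.3,0.3,0.3,0.3,0.3]}'
python3 -m crank '{"travel":[[0,0,1],[0,0,4],[0,0,8],[0,0,12],[0,0,15]],"turn":[[0,0,0],[0,0,0],[0,0,0],[0,0,0],[0,0,0]],"gripper":[0.3,0.3,0.3,0,0]}'
python3 -m crank '{"travel":[[-0.5,-3,1],[-1,-6,2],[-1.5,-10,3],[-1.5,-13,3],[-1.5,-13,3]],"turn":[[0,0,0],[0,0,0],[0,0,0],[0,0,0],[0,0,0]],"gripper":[0,0,0,0,0]}'
python3 - <<'E'
from h import *
f=bot.grab_frame("top"); g=bot.grab_frame("scene"); cv2.imwrite("pics/t6.png",f["pixels"][:,:,::-1]);cv2.imwrite("pics/s6.png",g["pixels"][:,:,::-1])
E
```

```text
clock: 29.1
position: [0.456, 0.313, 0.0208]
tool_rot: [3.142, 0.0, 3.141]
force: [0.8, 0.1, 0.1]
grip_width: 0.0405
finger_force: 41.2
clock: 29.6
position: [0.456, 0.313, 0.0207]
tool_rot: [-3.142, 0.0, 3.141]
force: [1.0, -1.2, -0.3]
grip_width: 0.0597
finger_force: 0.0
clock: 30.1
position: [0.4563, 0.3131, 0.1739]
tool_rot: [3.14, 0.002, 3.141]
force: [-0.1, 0.8, 0.0]
grip_width: 0.0848
finger_force: 0.0
clock: 30.6
position: [0.441, 0.1792, 0.2019]
tool_rot: [-3.141, 0.001, 3.136]
force: [0.5, 0.9, -0.3]
grip_width: 0.0857
finger_force: 0.0
```

View pics/t6.png

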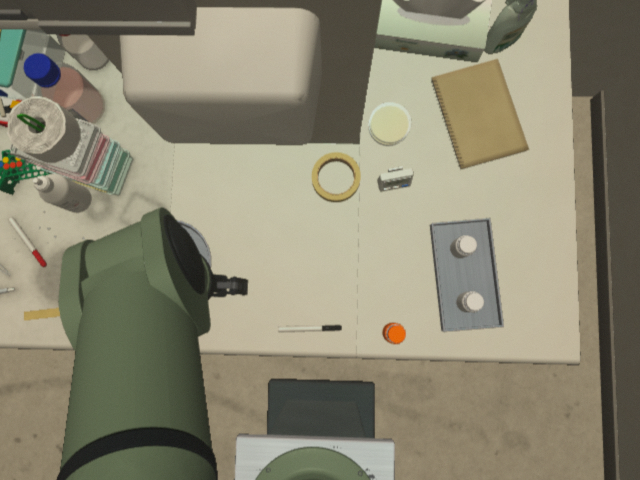

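View pics/s6.png

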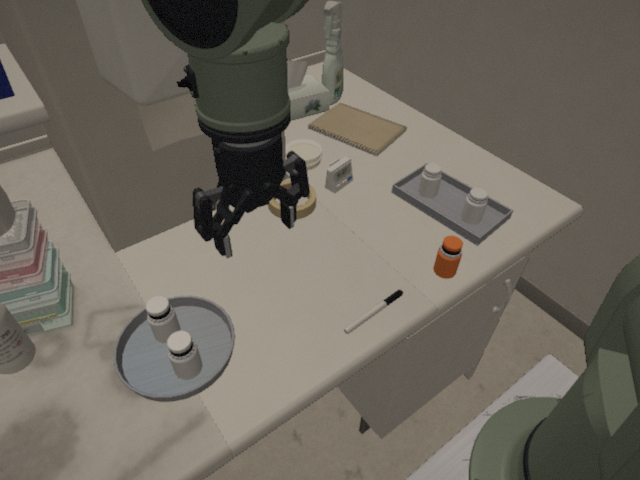

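The two closed pots stand in the tray at scene pixels (430,180) and (475,206). The two jammed pots stand in the basin at (162,320) and (184,355). The tape, timer, marker and orange pot haven't moved, and the arm is clear.

```bash
python3 -c "
from workcell import bot
print(bot.job_done())"
```

```text
the job is handed in; nothing more can be done
None
```

Job handed in at about 31 s: the two closed pots are upright in the tray, the two jammed ones are upright in the basin, and the tape, timer and marker are undisturbed; the only slip was pressing one jammed pot onto the basin floor at 64 N wrist force (limit 120 N) before I eased off.

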